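Hold the hidden bolt head behind the press bracket

ROBOT

A 7-joint arm with a two-finger parallel gripper is mounted at the origin on the work surface. World frame = base frame: x ahead of the robot, y to its left, z up, the work surface at z = 0. Lengths are in m, angles in degrees, forces in N, time in s.
With the tool pointing down it reaches from about 0.425 to 0.875 m from the base axis. Payload 4.7 kg.
Tool frame: the origin (TCP) lies at the very end of the fingers, on their centre line; the grasp point (between the pads) lies 19 mm behind it; z points along the fingers, y is the direction in which the jaws open and shut (so a half turn about z gives the same grasp; the last joint's range is limited). The gripper opens to 87 mm and grips with 3 to 60 N. Pads are 19 mm wide; open, the fingers measure 117 mm over their backs; the gripper's body (75 mm by 190 mm) begins 51 mm behind the grasp point.
Start: joints at [-65.713, 18.392, -4.016, 83.108, 1.295, 78.541, -3.26], TCP at [0.259, 0.596, 0.188] pointing down, gripper open.
Joint ranges: [-163.93, 163.93], [-17.29, 119.83], [-79.2, 71.16], [3.27, 140.29], [-89.18, 269.18], [5.43, 117.66], [-154.24, 154.24]. Speed limits (degrees/s): [147.25, 147.25, 180, 180, 180, 180, 180].

INTERFACE

Orientations are given as [roll, pitch, yaw] about the fixed x, y, z axes, in that order (R = Rz(yaw) Ry(pitch) Rx(roll)).
In Python, from cell import env gives the robot as it stands.
- The arm moves only by the tool servo_tool, never from a script. Its argument "increments" is a list that holds one entry, the list of rows, each a list of 7 numbers: the shift along the tool's x, y, z in m, then the turn, a rotation vector about the tool's x, y, z in degrees, then the opening, from -1 (shut) to 1 (fully open). In form: [[[dx, dy, dz, rx, ry, rz, fingers], ...]]. A call has 1 to 20 rows; each row is the pose to reach, as a shift and turn from the pose commanded when the call began, along the tool's axes at that moment; what a row does not reach only later rows make up. A row lasts 1/10 s, in which the tool goes at most 50 mm and 8.59 degrees, less where a joint would pass 70% of its speed; a pose out of reach is approached as far as the arm can. A call with a gripper value outside its range is refused whole. The fingers move at their own pace and stop on an object; "squeeze" is the grip in N (left out, the last holds). Time passes only in rows, so rows that repeat a pose let the fingers close. It gives the time, the measured TCP pose, the force and the opening at its end, in the units of the state.
- env.get_obs(): the state, without advancing time (a new reading comes with each control period).
- env.read_camera(name): name is "scene" or "side" or "wrist"; returns a dict with "frame" (384x512x3 uint8, blue, green, red), "intrinsics" (3x3 intrinsics, pixels), "D" ([k1, k2, p1, p2, k3] as OpenCV has them; the pictures are not rectified), "rvec" (rotation vector, rad) and "tvec" (3), from world to camera coordinates, as OpenCV has them. Camera axes: x right, y down, z forward; pixel columns grow to the right and rows downward; lengths in m; the calibration is good to about 2 mm. A picture is of the moment at which its call begins. There is no depth.
- env.sign_off(): hands the job in, once; it reports no verdict.
The state is a dict: "time_s": time; "qpos": joint angles; "joint_velocities": joint speeds; "effort": joint torques, N m; "tool_pos": TCP position; "tool_rot": TCP orientation; "force": force on the tool from outside, world axes, zero at the start; "wrist_torque": the same for the moment, N m; "grip_width": finger opening in m.
Only numpy, scipy, OpenCV 4.12 (cv2) and the standard library are available. Lean on these libraries where they do the work, as an engineer would, in place of code of your own. Each camera call takes 0.05 s, during which the arm holds its last target.

TASK

A stubby spanner hangs on the nut of one of the two bolts in the heat press's bracket, and its weight is slowly turning that bolt. Reach down into the narrow gap behind the bracket, grip the head of that same bolt firmly across two of its flats so that it stops turning, keep it still for about two seconds and finish while still holding it, with the spanner's end no more than 5 cm from where you found it. Do not touch the other bolt, do not ram the press, and leave the things lying around it where they are.

Things in the scene. Friction and masses are not known exactly. Their poses are not given: they have to be found in the camera images.
- press: Small heat press fixed to the table, upper arm taken off. Origin at table height under the middle of the bracket's front face; own x points from platen to housing, y to the left along the bracket, z up. The bracket is an upright dark steel plate 250 mm wide (y), 8 mm thick (x 0 to 8 mm), top edge 194 mm above the table. Two bolts pass through it along x at y +85 and -85 mm, nuts in front, heads behind.
- gap (a point): Middle of the mouth of the open gap behind the bracket, 190 mm above the table: 54 mm wide between the bracket's rear face and the blue housing (front face 62 mm behind the bracket's front face, 250 mm wide, 113 mm deep, top 190 mm above the table). The gap is open at both ends and 138 mm deep.
- platen (a point): Centre of the top of the dull red pad on the platen, in front of the bracket: 200 x 270 mm, 62 mm above the table.
- spanner_bolt: The bolt whose nut carries the spanner (left or right one of the two). Origin on the bolt axis at the bracket's front face, 170 mm above the table; its axes are the press's and do not turn with the bolt: x along the bolt towards the head. The nut is 24 mm across flats, in front of the bracket.
- bolt_head (a point): Centre of this bolt's hexagonal steel head, in the gap, on the bolt axis, 13 mm behind the bracket's rear face, 170 mm above the table. The head is 24 mm across flats and 18 mm long, with a collar (34 mm diameter, 4 mm thick) between it and the bracket. It turns with nut and spanner.
- plain_bolt: The other bolt, tight, with no spanner: same nut in front, same head in the gap; origin and axes likewise. Leave it alone.
- plain_head (a point): Centre of the other bolt's hexagonal head, in the gap, likewise.
- spanner_end (a point): Centre of the free end of the steel ring spanner that sits on the nut, in front of the bracket: 110 mm from the bolt axis, 23 mm in front of the bracket's front face. The spanner points to the left (press +y) and droops.
- bolt (a joint): Angle of the bolt with its spanner, rad: 0 = spanner level and two of the head's flats upright (facing press +y and -y); it grows as the spanner end sinks. Starts at 0 to 0.25 and creeps up by about 0.01 rad/s under the spanner's weight, stiffly damped, so that squeezing turns it only slowly; stop at 1.2.
- parts_tray: Bystander: open grey plastic tray 110 x 80 x 30 mm on the table to the left of the press; origin under its centre.
- tape_roll: Bystander: roll ring 90 mm across, 25 mm high, flat on the table to the right; origin under its centre.
- screwdriver: Bystander: screwdriver lying on the table to the right; origin under its middle.
- oil_bottle: Bystander: white oil bottle 40 mm across, 85 mm high, standing on the table to the left; origin under its centre.

How it is judged:
By the outcome, as a careful person would: the job done as asked, in the order asked, and still so for the second after the job is handed in, while the arm keeps its last pose, push and grip.
It also fails if it takes over 29 s, if anything falls off the work surface, if the arm or the gripper's body presses on something with over 40 N, if the wrist force passes 120 N, or if a joint passes its speed limit or range.

## Working session

There is one attempt and no reset: what is moved stays moved. The work goes in short steps, Python scripts to look and compute and a tool call to move; the robot and the scene stay as the last step left them, time stands still between calls to the robot, and variables do not carry over. Pictures are saved under pics/ and viewed, and the job is handed in when it is done.

Besides the shell and the picture viewer there is one more tool, called after "Emit:" as name(argument=value, ...) on one line, values as JSON. servo_tool: Moves the arm, as the interface text tells. Its arguments: {"type":"object","properties":{"increments":{"type":"array","items":{"type":"array","items":{"type":"array","items":{"type":"number"}}}},"squeeze":{"type":"number"}},"required":["increments"]}

```bash
ls; mkdir -p pics
cat > h.py <<'E'
import numpy as np, cv2, pickle
from cell import env
def snap(tag,names=("scene","side","wrist")):
    for n in names:
        c=env.read_camera(n); pickle.dump(c,open(f"pics/{tag}_{n}.pkl","wb")); cv2.imwrite(f"pics/{tag}_{n}.png",c["frame"])
def load(tag,n): return pickle.load(open(f"pics/{tag}_{n}.pkl","rb"))
def ray(c,uv):
    R=cv2.Rodrigues(np.array(c["rvec"],float))[0];t=np.array(c["tvec"],float).ravel()
    p=cv2.undistortPoints(np.array([[uv]],float),np.array(c["intrinsics"]),np.array(c["D"]))[0,0]
    d=R.T@np.array([p[0],p[1],1]);return -R.T@t,d/np.linalg.norm(d)
def tri(obs):
    A=np.zeros((3,3));b=np.zeros(3);rs=[ray(c,uv) for c,uv in obs]
    for o,d in rs:
        P=np.eye(3)-np.outer(d,d);A+=P;b+=P@o
    x=np.linalg.solve(A,b);return x,[np.linalg.norm(np.cross(x-o,d)) for o,d in rs]
def onz(c,uv,z):
    o,d=ray(c,uv);return o+d*(z-o[2])/d[2]
def proj(c,P):
    return cv2.projectPoints(np.array(P,float).reshape(-1,3),np.array(c["rvec"],float),np.array(c["tvec"],float),np.array(c["intrinsics"]),np.array(c["D"]))[0].reshape(-1,2)
def crop(tag,n,x0,y0,x1,y1,k,out):
    f=load(tag,n)["frame"][y0:y1,x0:x1];cv2.imwrite(f"pics/{out}.png",cv2.resize(f,None,fx=k,fy=k,interpolation=cv2.INTER_CUBIC))
E
python3 - <<'E'
from h import *
snap("a")
f=[cv2.imread(f"pics/a_{n}.png") for n in ("scene","side","wrist")]
o=env.get_obs();print(o)
E
```

```text
pics
{'time_s': 0.15, 'qpos': array([-65.7111309 ,  18.43009472,  -4.01777072,  83.15954432,
         1.29546106,  78.54024286,  -3.25937707]), 'joint_velocities': array([-0.0713378 , -0.11648506,  0.03642301, -0.16388643, -0.02563049,
       -0.06077093, -0.0390307 ]), 'effort': array([ 5.53712016e-04, -4.91796684e+01, -4.04333705e-01, -3.12878823e+01,
       -6.39508758e-02,  4.04161226e-02,  1.23378368e-04]), 'tool_pos': array([0.25882748, 0.59573054, 0.18699802]), 'tool_rot': array([-1.79915371e+02,  4.79753121e-03,  1.56523383e+02]), 'force': array([-0.4992976 , -0.70500194, -0.36301166]), 'wrist_torque': array([0.02822993, 0.0119885 , 0.01541753]), 'grip_width': 0.08700293316784942}
```

View pics/a_scene.png

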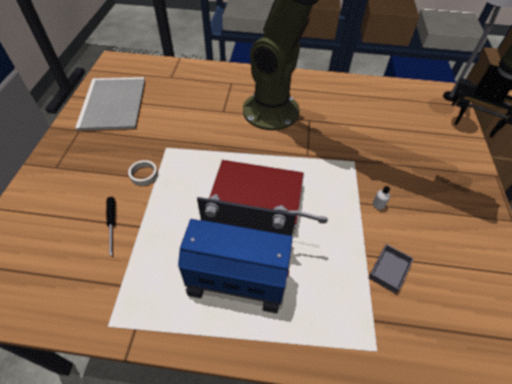

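View pics/a_side.png

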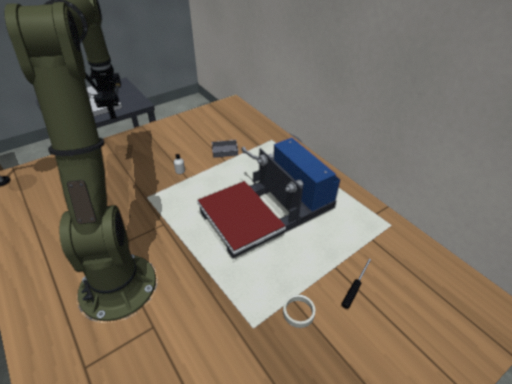

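View pics/a_wrist.png

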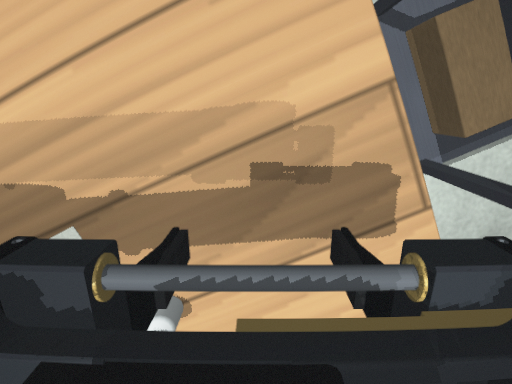

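Run:
```python
from h import *
crop("a","scene",170,150,340,320,4.5,"a_sc"); crop("a","side",190,120,350,260,5,"a_sd")
```

```text
(no output)
```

View pics/a_sc.png

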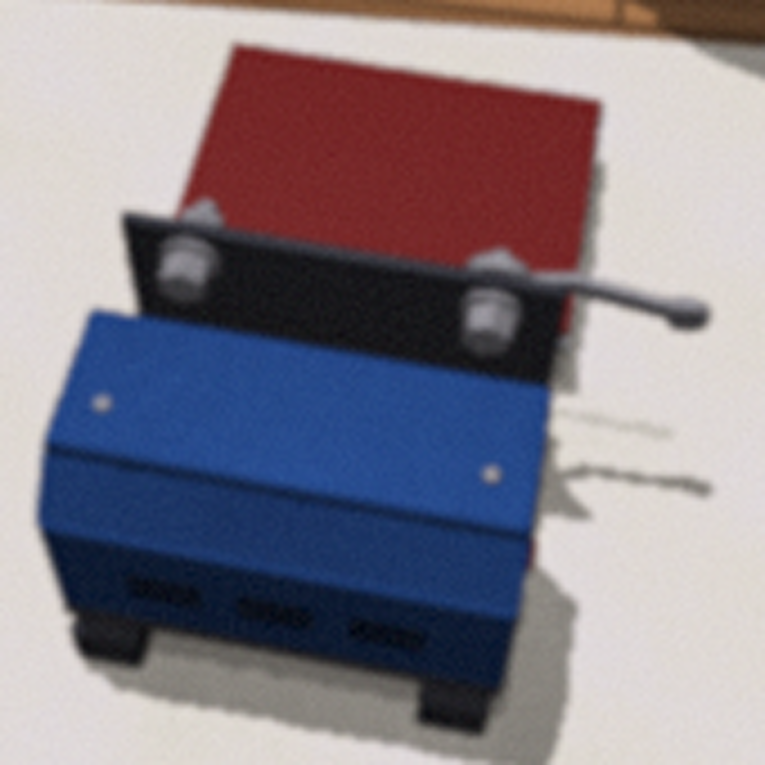

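View pics/a_sd.png

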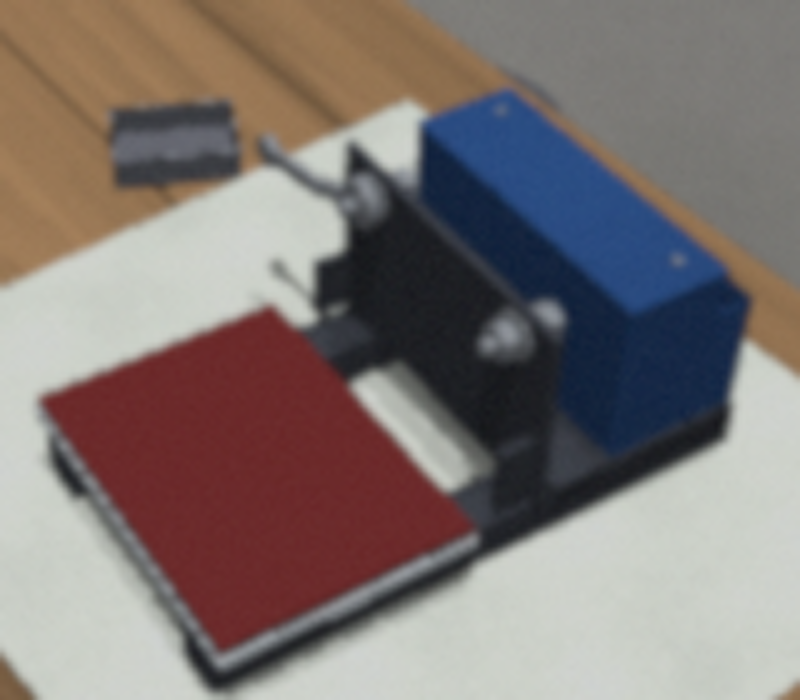

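```bash
cat > fit.py <<'E'
from h import *
from scipy.optimize import least_squares
S=lambda x,y:(170+x/4.5,150+y/4.5); D=lambda x,y:(190+x/5,120+y/5)
sc,sd=load("a","scene"),load("a","side")
B=lambda s:(.004,s*.125,.194); H=lambda s:(.062,s*.125,.19); P=lambda a,s:('p',a,s)
obs=[(sc,S(125,213),B(-1)),(sc,S(563,285),B(1)),(sc,S(97,312),H(-1)),(sc,S(549,388),H(1)),
(sd,D(353,143),B(1)),(sd,D(560,335),B(-1)),(sd,D(422,125),H(1)),(sd,D(628,308),H(-1)),
(sd,D(270,308),P(1,1)),(sd,D(40,402),P(-1,1)),(sd,D(218,655),P(-1,-1)),(sd,D(480,540),P(1,-1)),(sc,S(600,102),P(-1,1)),(sc,S(236,45),P(-1,-1))]
def pts(v):
    return [np.array(((v[4]+p[1]*.1,p[2]*.135,.062) if p[0]=='p' else p)) for _,_,p in obs]
def W(v,p):
    c,s=np.cos(v[3]),np.sin(v[3]);return np.array([[c,-s,0],[s,c,0],[0,0,1]])@np.array(p)+v[:3]
def res(v): return np.concatenate([proj(c,W(v,p))[0]-uv for (c,uv,_),p in zip(obs,pts(v))])
if __name__=="__main__":
    v=least_squares(res,[.6,0,0,0,-.15],loss="soft_l1").x
    print(v,np.degrees(v[3]));print(res(v).reshape(-1,2).round(1))
    np.save("v.npy",v)
    x,e=tri([(sc,S(692,313)),(sd,D(267,145))]);print("span end",x,e)
    c,s=np.cos(v[3]),np.sin(v[3]);print("in press",np.array([[c,s,0],[-s,c,0],[0,0,1]])@(x-v[:3]))
    for nm,p in dict(head=(.021,.085,.17),plain=(.021,-.085,.17),gap=(.035,0,.19)).items(): print(nm,W(v,p), proj(sc,W(v,p)))
    for a in (0,.1,.2,.3): print(a,W(v,(-.023,.085+.11*np.cos(a),.17-.11*np.sin(a))))
E
python3 fit.py
```

```text
[ 0.59524987 -0.00962369 -0.00700276 -0.0564312  -0.15394526] -3.233269818269168
[[-1.6  1.4]
 [ 0.4  2.1]
 [-2.  -0.7]
 [ 0.4  0.3]
 [-1.5 -0. ]
 [-0.5  1.7]
 [-2.  -0.5]
 [ 0.1  1.7]
 [ 0.4 -1.4]
 [-1.7 -0.7]
 [ 0.   0.2]
 [-0.2 -2.2]
 [ 0.2 -0.1]
 [-2.  -0.3]]
span end [0.58521794 0.18810859 0.15084264] [np.float64(0.0017219082222352043), np.float64(0.001721908222235212)]
in press [-0.02116832  0.19685171  0.15784539]
head [0.62101055 0.07405658 0.16299724] [[277.46790157 223.7274559 ]]
plain [ 0.61142234 -0.09567281  0.16299724] [[210.65930243 212.32053302]]
gap [ 0.63019416 -0.01159773  0.18299724] [[242.52413878 218.16172743]]
0 [0.58328473 0.18636313 0.16299724]
0.1 [0.58325374 0.18581447 0.15201557]
0.2 [0.58316106 0.18417395 0.14114362]
0.3 [0.58300763 0.18145797 0.13049002]
```

```bash
cat > rel.py <<'E'
from h import *
from scipy.spatial.transform import Rotation as Ro
o=env.get_obs()
def T(o): return Ro.from_euler('xyz',o["tool_rot"],degrees=True),np.array(o["tool_pos"])
if __name__=="__main__":
    w=load("a","wrist");R,p=T(o)
    Rc=cv2.Rodrigues(np.array(w["rvec"],float))[0];cp=-Rc.T@np.array(w["tvec"]).ravel()
    print("cam in tool",R.inv().apply(cp-p),"axes in tool (rows x,y,z)",R.inv().apply(Rc).round(3)); print(w["intrinsics"][0][0])
    # hover
    tgt=np.array([.621,.074,.33]);Rt=Ro.from_euler('xyz',[180,0,176.8],degrees=True)
    print(R.inv().apply(tgt-p),(R.inv()*Rt).as_rotvec(degrees=True))
    cw=tgt+Rt.apply(R.inv().apply(cp-p)); print("cam at hover",cw,"axis",Rt.apply(R.inv().apply(Rc[2])))
E
python3 rel.py
```

```text
cam in tool [ 0.07952105 -0.00030692 -0.19574128] axes in tool (rows x,y,z) [[ 0.001  1.    -0.   ]
 [-0.958  0.001 -0.286]
 [-0.286  0.001  0.958]]
291.61509673313105
[-0.54004913 -0.33447351 -0.14246288] [-8.45930754e-02 -1.02275287e-02 -2.02766166e+01]
cam at hover [0.54158581 0.07813254 0.52574128] axis [ 0.28513218 -0.01541528 -0.95836424]
```

Emit:
servo_tool(increments=[[[0,0,-0.05,0,0,0,1],[0,0,-0.1,0,0,0,1],[-0.1,-0.05,-0.142,0,0,-8,1],[-0.5,-0.243,-0.142,0,0,-20.3,1],[-0.5,-0.243,-0.142,0,0,-20.3,1],[-0.5,-0.243,-0.142,0,0,-20.3,1],[-0.5,-0.243,-0.142,0,0,-20.3,1],[-0.5,-0.243,-0.142,0,0,-20.3,1],[-0.5,-0.243,-0.142,0,0,-20.3,1],[-0.5,-0.243,-0.142,0,0,-20.3,1],[-0.5,-0.243,-0.142,0,0,-20.3,1],[-0.5,-0.243,-0.142,0,0,-20.3,1],[-0.5,-0.243,-0.142,0,0,-20.3,1],[-0.5,-0.243,-0.142,0,0,-20.3,1],[-0.5,-0.243,-0.142,0,0,-20.3,1]]])

```text
time_s: 1.65
tool_pos: [0.6219, 0.171, 0.3291]
tool_rot: [-179.9, -0.0, 176.5]
force: [-0.2, 1.4, 0.4]
grip_width: 0.0871
```

Run:
```python
from h import *
snap("b",("wrist",));o=env.get_obs();print(o["time_s"],o["tool_pos"],o["tool_rot"],o["force"])
```

```text
1.7 [0.62065107 0.17405687 0.32923113] [ 1.79984181e+02 -7.46523485e-02  1.76752174e+02] [-0.12367614  0.76866706 -0.49045015]
```

View pics/b_wrist.png

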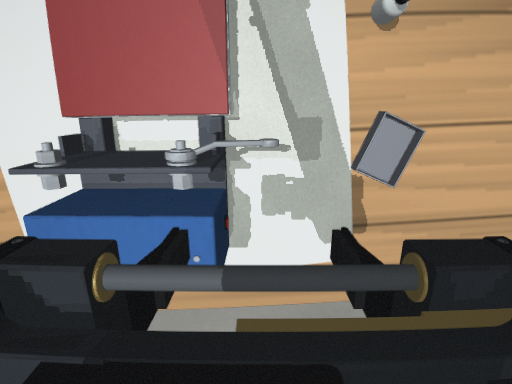

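Emit:
servo_tool(increments=[[[0,-0.05,0,0,0,0,1],[0,-0.1,0,0,0,0,1],[0,-0.1,0,0,0,0,1],[0,-0.1,0,0,0,0,1]]])

```text
time_s: 2.1
tool_pos: [0.6144, 0.0755, 0.3304]
tool_rot: [179.9, 0.0, 176.9]
force: [-0.4, 0.3, -0.4]
grip_width: 0.0871
```

Run:
```python
from h import *
snap("c",("wrist","scene"));o=env.get_obs();print(o["time_s"],o["tool_pos"],o["tool_rot"],o["force"])
crop("b","wrist",0,90,300,290,2.6,"b_c");crop("c","wrist",90,90,390,290,2.6,"c_c")
```

```text
2.2 [0.61456401 0.07796885 0.32984997] [ 1.79883567e+02 -2.29722414e-02  1.77094195e+02] [-0.09086452 -0.54029689  0.40523392]
```

View pics/b_c.png

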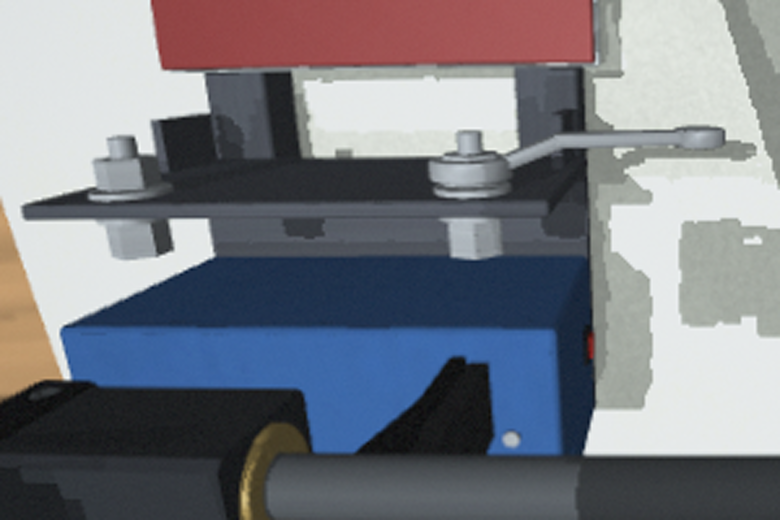

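View pics/c_c.png

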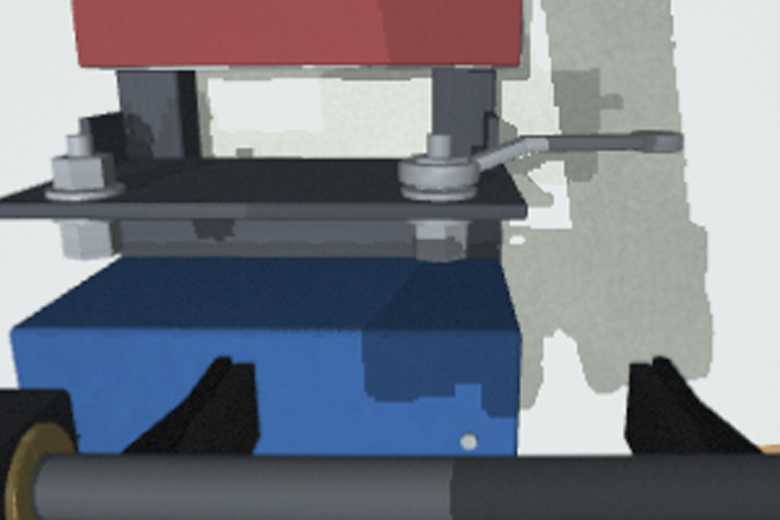

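```bash
cat > fit2.py <<'E'
from h import *
from scipy.optimize import least_squares
import fit
from fit import W,obs as o1
b,c=load("b","wrist"),load("c","wrist")
k=lambda x0:(lambda x,y:(x0+(x+.5)/2.6-.5,90+(y+.5)/2.6-.5))
Bc,Cc=k(0),k(90)
Bf=lambda s:(0,s*.125,.194);Br=lambda s:(.008,s*.125,.194);H=lambda s:(.062,s*.125,.19);P=lambda s:('p',1,s)
ob=[(b,Bc(23,205),Bf(-1)),(b,Bc(23,218),Br(-1)),(b,Bc(549,205),Bf(1)),(b,Bc(549,216),Br(1)),(c,Cc(527,205),Bf(1)),(c,Cc(527,217),Br(1)),
(b,Bc(63,327),H(-1)),(b,Bc(556,328),H(1)),(c,Cc(12,327),H(-1)),(c,Cc(519,328),H(1)),
(b,Bc(163,68),P(-1)),(b,Bc(594,65),P(1)),(c,Cc(80,66),P(-1)),(c,Cc(521,66),P(1))]
def run(ob,tag):
    fit.obs=ob
    r=least_squares(fit.res,[.595,-.01,0,-.056,-.154],loss="soft_l1");v=r.x
    print(tag,v.round(4),np.degrees(v[3]).round(2));print(fit.res(v).reshape(-1,2).round(1).tolist())
    return v
v=run(ob,"wrist");v2=run(ob+o1,"all");np.save("v.npy",v)
for nm,p in dict(head=(.021,.085,.17),plain=(.021,-.085,.17),gap=(.035,0,.19)).items(): print(nm,W(v,p).round(4),W(v2,p).round(4))
cs,s=np.cos(v[3]),np.sin(v[3]);L=lambda x:np.array([[cs,s,0],[-s,cs,0],[0,0,1]])@(x-v[:3])
for nm,p,q in [("spanner end",(703,137),(660,142)),("bolt front tip",(468,135),(439,140)),("head rear",(473,258),(440,262))]:
    x,e=tri([(b,Bc(*p)),(c,Cc(*q))]);print(nm,x.round(4),np.array(e).round(4),"press",L(x).round(4))
print("pred head rear crop b,c",(proj(b,W(v,(.03,.085,.17)))-[0,90])*2.6,(proj(c,W(v,(.03,.085,.17)))-[90,90])*2.6)
E
python3 fit2.py
```

```text
wrist [ 0.596  -0.0098 -0.0062 -0.059  -0.1583] -3.38
[[0.9, -0.3], [2.4, 1.1], [0.0, -1.7], [0.3, 0.8], [-0.4, -0.4], [-0.6, 1.7], [-1.0, -0.8], [0.2, -0.5], [-1.4, -0.3], [0.5, 0.5], [-1.0, 0.5], [1.2, -0.7], [-1.3, 0.2], [0.4, 0.1]]
all [ 0.596  -0.0099 -0.0064 -0.0582 -0.1577] -3.34
[[1.1, -0.2], [2.5, 1.1], [0.0, -1.8], [0.3, 0.7], [-0.5, -0.5], [-0.7, 1.5], [-0.8, -0.8], [0.2, -0.7], [-1.3, -0.3], [0.5, 0.4], [-0.8, 1.0], [1.1, -0.3], [-1.3, 0.7], [0.3, 0.4], [-1.8, 1.5], [0.3, 2.3], [-2.3, -0.6], [0.2, 0.5], [-1.3, -0.2], [-0.3, 1.6], [-1.7, -0.7], [0.3, 1.5], [-0.2, -1.2], [-2.5, -0.6], [-0.9, 0.5], [-0.9, -2.0], [0.4, -0.8], [-1.7, -1.1]]
head [0.622  0.0738 0.1638] [0.6219 0.0738 0.1636]
plain [ 0.612  -0.0959  0.1638] [ 0.612  -0.096   0.1636]
gap [ 0.6309 -0.0119  0.1838] [ 0.631  -0.0119  0.1836]
spanner end [0.5836 0.1869 0.1473] [0. 0.] press [-0.024   0.1956  0.1534]
bolt front tip [0.5739 0.0771 0.17  ] [0.0006 0.0006] press [-0.0272  0.0854  0.1761]
head rear [0.6303 0.0745 0.1799] [0.0004 0.0004] press [0.0293 0.0861 0.1861]
pred head rear crop b,c [[478.34065202 250.83860868]] [[436.89716269 253.20900668]]
```

Run:
```python
from h import *
a=load("b","wrist")["frame"][165:195,160:205];d=load("c","wrist")["frame"][165:195,240:285]
f=np.hstack([cv2.resize(x,None,fx=8,fy=8,interpolation=cv2.INTER_CUBIC) for x in (a,d)])
cv2.imwrite("pics/heads.png",cv2.convertScaleAbs(f,alpha=1.3))
a=load("b","wrist")["frame"][125:170,155:300]
cv2.imwrite("pics/span.png",cv2.resize(a,None,fx=5.5,fy=5.5,interpolation=cv2.INTER_CUBIC))
```

```text
(no output)
```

View pics/heads.png

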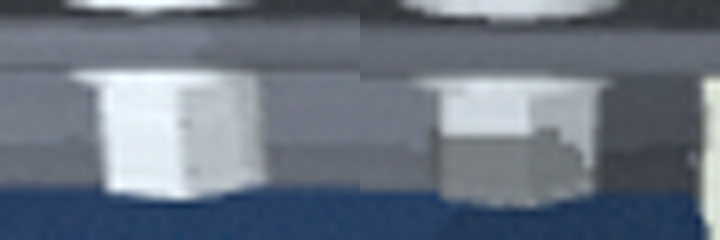

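View pics/span.png

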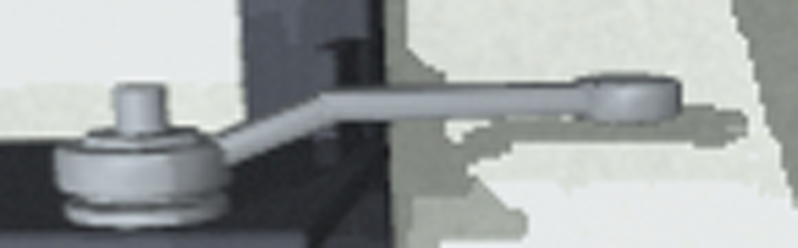

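```bash
cat > fit3.py <<'E'
from h import *
from scipy.optimize import least_squares
import fit2
from fit2 import b,c,ob,W,Bc,Cc
# press with z=0, inset param for rounded corners
pm=lambda p,i:(np.array([v_pad+p[1]*.1-0*i,p[2]*(.135-i),.062]) if p[0]=='p' else np.array([p[0],p[1]-np.sign(p[1])*i,p[2]]))
def res(q):
    global v_pad; v_pad=q[3]; v=[q[0],q[1],0,q[2]]
    return np.concatenate([proj(cc,W(v,pm(p,q[4])))[0]-uv for cc,uv,p in ob])
r=least_squares(res,[.596,-.01,-.058,-.157,.002],loss="soft_l1");q=r.x
print("press z0",q.round(4),np.degrees(q[2]).round(2));print(res(q).reshape(-1,2).round(1).tolist())
v=np.array([q[0],q[1],0,q[2]]);np.save("v.npy",v)
print("head",W(v,(.021,.085,.17)))
bp=lambda x,y:(160+(x+.5)/8-.5,165+(y+.5)/8-.5);cp=lambda x,y:(240+(x+.5)/8-.5,165+(y+.5)/8-.5)
M=[(b,bp(105,192),bp(182,200),bp(265,182)),(c,cp(80,195),cp(170,207),cp(240,195))]
def hv(h):
    a=np.radians(90+60*np.arange(6))-h[0]
    return [W(v,(h[3],h[1]+.01386*np.cos(t),h[2]+.01386*np.sin(t))) for t in a]
def rh(h):
    e=[]
    for cc,l,ap,rr in M:
        u=proj(cc,hv(h)); e+=[*(u[0]-ap),u[:,0].min()-l[0],u[:,0].max()-rr[0]]
    return np.array(e)
for t0 in (.05,.2,.3):
    s=least_squares(rh,[t0,.085,.17,.03],x_scale=[.1,.01,.01,.01]);print("theta,y,z,xrear",s.x.round(4),s.cost.round(3),s.fun.round(1))
s=least_squares(lambda h:rh([h[0],h[1],.17,h[2]]),[.2,.085,.03]);print("z fixed",s.x.round(4),s.fun.round(1))
x,_=tri([(b,Bc(703,137)),(c,Cc(660,142))]);print("spanner theta",np.arcsin((.17-x[2])/.11))
print("head center world by head fit", W(v,(s.x[2]-.009,s.x[1],.17)))
E
python3 fit3.py|grep -v '^wrist\|^all\|^\[\['
```

```text
head [0.622  0.0738 0.1638] [0.6219 0.0738 0.1636]
plain [ 0.612  -0.0959  0.1638] [ 0.612  -0.096   0.1636]
gap [ 0.6309 -0.0119  0.1838] [ 0.631  -0.0119  0.1836]
spanner end [0.5836 0.1869 0.1473] [0. 0.] press [-0.024   0.1956  0.1534]
bolt front tip [0.5739 0.0771 0.17  ] [0.0006 0.0006] press [-0.0272  0.0854  0.1761]
head rear [0.6303 0.0745 0.1799] [0.0004 0.0004] press [0.0293 0.0861 0.1861]
pred head rear crop b,c [[478.34065202 250.83860868]] [[436.89716269 253.20900668]]
press z0 [ 0.5944 -0.0072 -0.059  -0.1567  0.0026] -3.38
head [0.62041998 0.07643582 0.17      ]
theta,y,z,xrear [0.1594 0.084  0.1734 0.0294] 0.36 [-0.2 -0.1 -0.1  0.5  0.2  0.1 -0.6  0.1]
theta,y,z,xrear [0.1594 0.084  0.1734 0.0294] 0.36 [-0.2 -0.1 -0.1  0.5  0.2  0.1 -0.6  0.1]
theta,y,z,xrear [0.1594 0.084  0.1734 0.0294] 0.36 [-0.2 -0.1 -0.1  0.5  0.2  0.1 -0.6  0.1]
z fixed [0.1576 0.0835 0.0303] [ 0.1 -0.1  0.4  0.8 -0.2  0.  -0.8 -0.3]
spanner theta 0.20815836272453989
head center world by head fit [0.62061899 0.07494138 0.17      ]
```

```bash
cat > plan.py <<'E'
from h import *
from scipy.spatial.transform import Rotation as Ro
import sys
def tgt(th,along,center=(.6205,.0755,.17),dx=.002,yaw=-3.35):
    Rp=Ro.from_euler('z',yaw,degrees=True); u=Rp.apply([0,np.sin(th),np.cos(th)])
    g=np.array(center)+Rp.apply([dx,0,0])+along*u
    R=Rp*Ro.from_euler('x',-th)*Ro.from_euler('xyz',[180,0,180],degrees=True)
    return g-.019*u,R
E
python3 - <<'E'
from plan import *
R0=Ro.from_euler('xyz',[180,0,156.52],degrees=True);p=np.array([.259,.596,.188])
p1=p+R0.apply([-.5,-.243,-.142]);R1=R0*Ro.from_rotvec([0,0,-20.3],degrees=True)
p2=p1+R1.apply([0,-.1,0]);print("cmd",p1,p2,R1.as_euler('xyz',degrees=True))
from h import env
for i in range(3):
    o=env.get_obs();print(o["time_s"],o["tool_pos"],o["tool_rot"],o["qpos"].round(2))
t,R=tgt(.205,.10)
print(t,R.as_euler('xyz',degrees=True))
print("inc",R1.inv().apply(t-p2),(R1.inv()*R).as_rotvec(degrees=True))
E
```

```text
cmd [0.62078137 0.17390613 0.33      ] [0.61523408 0.07406011 0.33      ] [180.     0.   176.82]
2.2 [0.61456401 0.07796885 0.32984997] [ 1.79883567e+02 -2.29722414e-02  1.77094195e+02] [-22.81  13.23  16.61  74.21  -3.87  93.09  80.26]
2.2 [0.61456401 0.07796885 0.32984997] [ 1.79883567e+02 -2.29722414e-02  1.77094195e+02] [-22.81  13.23  16.61  74.21  -3.87  93.09  80.26]
2.2 [0.61456401 0.07796885 0.32984997] [ 1.79883567e+02 -2.29722414e-02  1.77094195e+02] [-22.81  13.23  16.61  74.21  -3.87  93.09  80.26]
[0.62346012 0.09184389 0.24930394] [-168.2543652    0.         176.65     ]
inc [-0.00722686  0.01821272  0.08069606] [11.74562617  0.017425    0.16940423]
```

Emit:
servo_tool(increments=[[[-0.007,0.018,0.03,6,0,0.2,0.3],[-0.007,0.018,0.06,11.7,0,0.2,0.3],[-0.007,0.018,0.081,11.7,0,0.2,0.3],[-0.007,0.018,0.081,11.7,0,0.2,0.3],[-0.007,0.018,0.081,11.7,0,0.2,0.3],[-0.007,0.018,0.081,11.7,0,0.2,0.3],[-0.007,0.018,0.081,11.7,0,0.2,0.3]]])

```text
time_s: 2.9
tool_pos: [0.6242, 0.0913, 0.251]
tool_rot: [-168.4, 0.2, 176.5]
force: [-0.4, -0.4, -0.1]
grip_width: 0.0571
```

Run:
```python
from plan import *
snap("d",("wrist",));o=env.get_obs();print(o["time_s"],o["tool_pos"],o["tool_rot"],o["force"],o["grip_width"])
t,R=tgt(.205,.10);print(t)
cv2.imwrite("pics/d_big.png",cv2.resize(load("d","wrist")["frame"][80:330,100:420],None,fx=2.4,fy=2.4,interpolation=cv2.INTER_CUBIC))
c=load("d","wrist")
# predicted head vertices
from scipy.spatial.transform import Rotation as Ro
Rp=Ro.from_euler('z',-3.35,degrees=True)
for x in(-.005,.009):
  for th in (.16,.2,.24):
    a=np.radians(90+60*np.array([1,0,-1]))-th
    print(x,th,((proj(c,[np.array([.6205,.0755,.17])+Rp.apply([x,.01386*np.cos(t),.01386*np.sin(t)]) for t in a])-[100,80])*2.4).round(0).tolist())
```

```text
2.95 [0.62399826 0.09125969 0.25069133] [-168.37192801    0.1800732   176.54964889] [ 0.58192332 -0.23291657  0.44781437] 0.05701601836265884
[0.62346012 0.09184389 0.24930394]
-0.005 0.16 [[353.0, 256.0], [382.0, 261.0], [413.0, 257.0]]
-0.005 0.2 [[354.0, 257.0], [383.0, 261.0], [413.0, 257.0]]
-0.005 0.24 [[354.0, 257.0], [385.0, 261.0], [414.0, 256.0]]
0.009 0.16 [[353.0, 290.0], [382.0, 295.0], [412.0, 290.0]]
0.009 0.2 [[354.0, 290.0], [384.0, 295.0], [413.0, 290.0]]
0.009 0.24 [[355.0, 290.0], [385.0, 295.0], [414.0, 289.0]]
```

View pics/d_big.png

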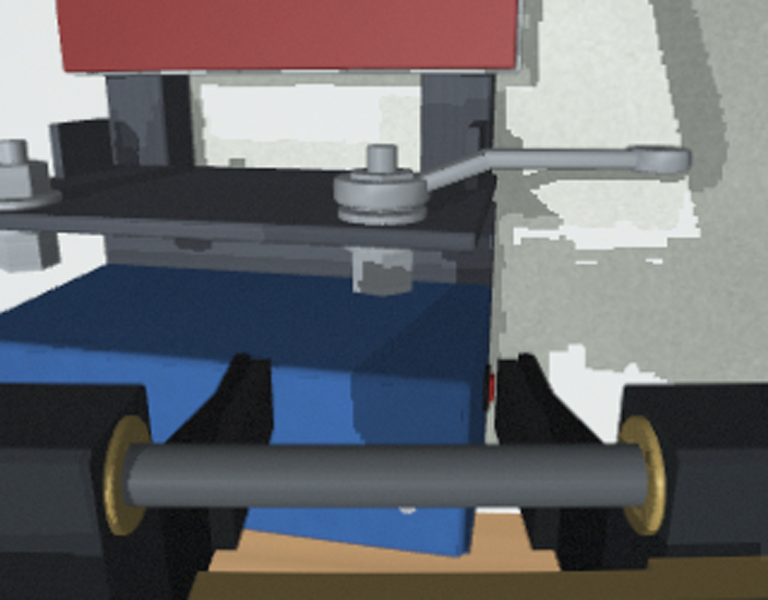

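Emit:
servo_tool(increments=[[[0,0,0.02,0,0,0,0.3],[0,0,0.04,0,0,0,0.3],[0,0,0.055,0,0,0,0.3],[0,0,0.065,0,0,0,0.3],[0,0,0.075,0,0,0,0.3],[0,0,0.085,0,0,0,0.3],[0,0,0.092,0,0,0,0.3],[0,0,0.096,0,0,0,0.3],[0,0,0.096,0,0,0,0.3],[0,0,0.096,0,0,0,0.3]]])

```text
time_s: 3.95
tool_pos: [0.6224, 0.0726, 0.1552]
tool_rot: [-168.3, 0.1, 176.6]
force: [-0.3, 0.0, -1.4]
grip_width: 0.0567
```

Run:
```python
from plan import *
snap("e",("wrist","side","scene"));o=env.get_obs();print(o["time_s"],o["tool_pos"],o["tool_rot"],o["force"],o["grip_width"])
t,R=tgt(.205,.004);print(t)
cv2.imwrite("pics/e_big.png",cv2.resize(load("e","wrist")["frame"][80:330,100:420],None,fx=2.4,fy=2.4,interpolation=cv2.INTER_CUBIC))
crop("e","scene",170,130,340,290,4.5,"e_sc")
```

```text
4.1 [0.62245946 0.07260209 0.15540198] [-1.68322906e+02  7.22491600e-02  1.76631140e+02] [-0.72947492  0.37035745  0.52378467] 0.057045341992587366
[0.62231815 0.07233484 0.15531409]
```

View pics/e_big.png

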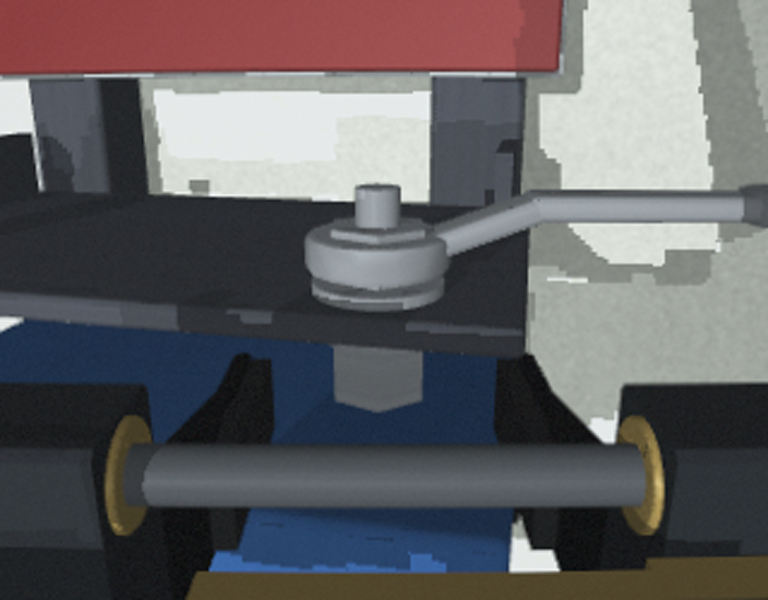

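View pics/e_sc.png

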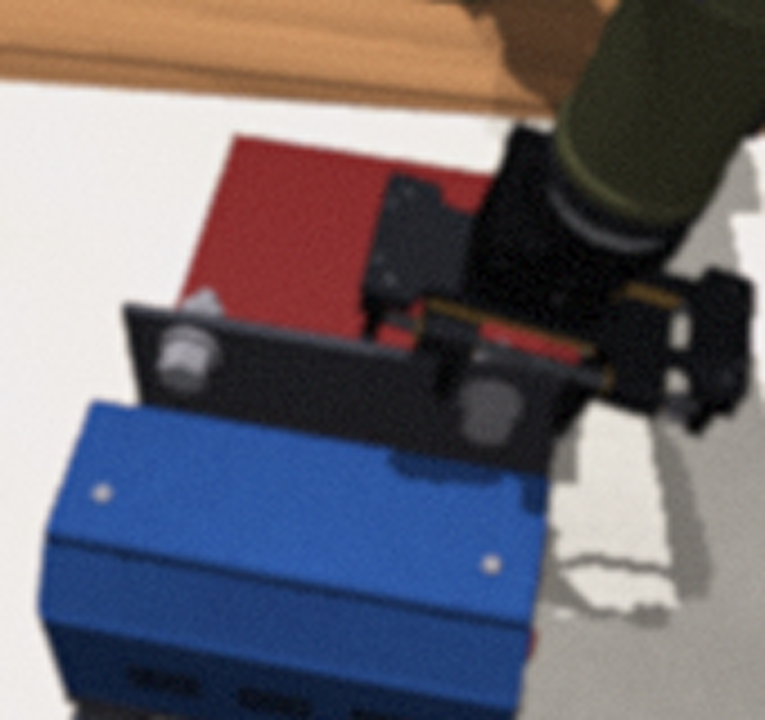

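Run:
```python
from plan import *
c=load("e","wrist");t,R=tgt(.205,.004)
Z=lambda P:((proj(c,P)-[100,80])*2.4).round(0).tolist()
print("tip edges y+-.0285 x+-.0095",Z([t+R.apply([sx*.0095,sy*.0285,0]) for sx in(-1,1) for sy in(-1,1)]))
print("grasp pt",Z([t+R.apply([0,0,-.019])]), "grasp pad edges",Z([t+R.apply([sx*.0095,.0285,-.019]) for sx in(-1,1)]))
print("head c",Z([[.6205,.0755,.17]]),"rear apex",Z([np.array([.6205,.0755,.17])+[.009,.0028,.0136]]))
f=cv2.convertScaleAbs(load("e","scene")["frame"][190:240,250:310],alpha=3,beta=20)
cv2.imwrite("pics/e_dk.png",cv2.resize(f,None,fx=12,fy=12,interpolation=cv2.INTER_CUBIC))
f=cv2.convertScaleAbs(load("e","wrist")["frame"][210:300,190:330],alpha=3,beta=20)
cv2.imwrite("pics/e_dkw.png",cv2.resize(f,None,fx=5.5,fy=5.5,interpolation=cv2.INTER_CUBIC))
```

```text
tip edges y+-.0285 x+-.0095 [[287.0, 375.0], [474.0, 375.0], [285.0, 316.0], [477.0, 316.0]]
grasp pt [[381.0, 372.0]] grasp pad edges [[483.0, 403.0], [486.0, 340.0]]
head c [[381.0, 360.0]] rear apex [[382.0, 412.0]]
```

View pics/e_dk.png

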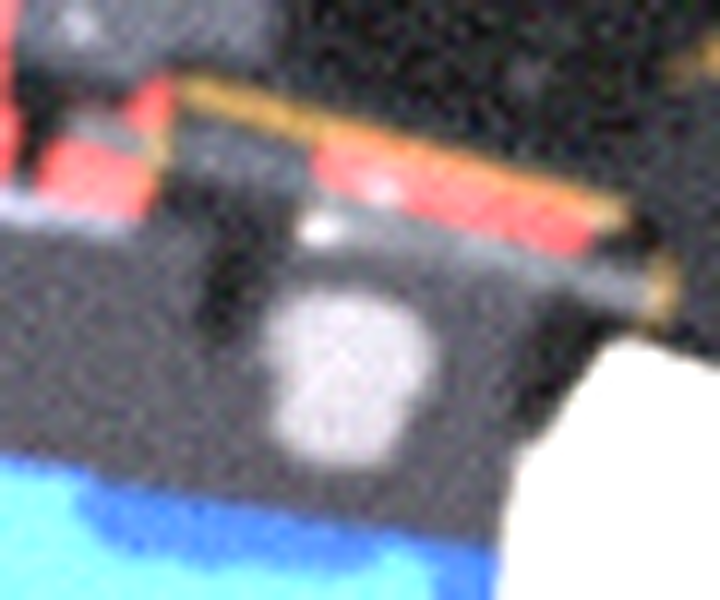

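View pics/e_dkw.png

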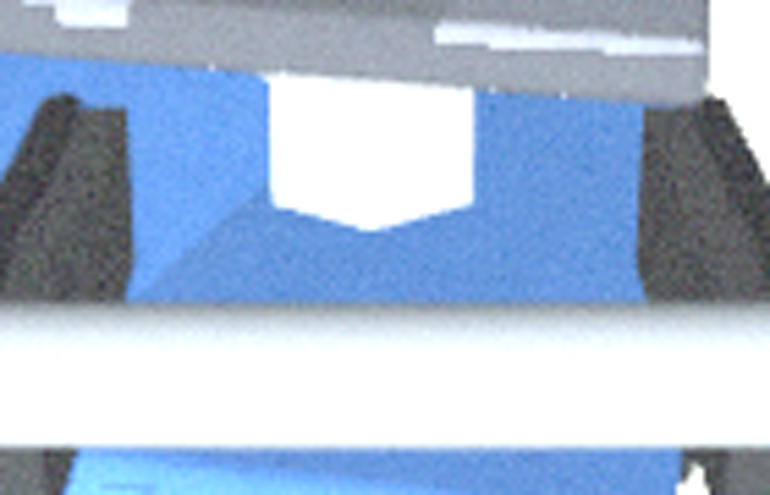

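Run:
```python
from plan import *
c=load("e","scene");t,R=tgt(.205,.004)
Z=lambda P:((proj(c,P)-[250,190])*12).round(0).tolist()
for up in(0,.01,.019,.03,.04,.05): print(up,Z([t+R.apply([0,sy*.036,-up]) for sy in(-1,1)]))
print("head rear face ctr",Z([[.6295,.075,.17]]))
c=load("e","wrist")
Z=lambda P:((proj(c,P)-[100,80])*2.4).round(0).tolist()
for up in(0,.02,.03,.04,.05): print(up,Z([t+R.apply([x,sy*.0285,-up]) for x in(-.01,.01) for sy in(-1,1)]))
```

```text
0 [[152.0, 381.0], [483.0, 477.0]]
0.01 [[163.0, 357.0], [498.0, 454.0]]
0.019 [[174.0, 334.0], [512.0, 432.0]]
0.03 [[187.0, 307.0], [528.0, 406.0]]
0.04 [[200.0, 281.0], [544.0, 381.0]]
0.05 [[212.0, 255.0], [559.0, 356.0]]
head rear face ctr [[333.0, 422.0]]
0 [[287.0, 377.0], [474.0, 377.0], [285.0, 315.0], [477.0, 315.0]]
0.02 [[278.0, 407.0], [483.0, 407.0], [275.0, 340.0], [486.0, 340.0]]
0.03 [[273.0, 424.0], [488.0, 424.0], [269.0, 354.0], [492.0, 354.0]]
0.04 [[267.0, 443.0], [494.0, 443.0], [263.0, 370.0], [498.0, 370.0]]
0.05 [[260.0, 465.0], [500.0, 465.0], [256.0, 388.0], [505.0, 388.0]]
```

Run:
```python
from plan import *
c=load("c","scene");print(proj(c,[[.6146,.0775,.33],[.6146,.0775+.0435,.33],[.6146,.0775-.0435,.33],[.6146,.0775,.36]]).round(1))
f=cv2.convertScaleAbs(c["frame"][100:230,215:345],alpha=2.5,beta=30);cv2.imwrite("pics/c_s.png",cv2.resize(f,None,fx=5,fy=5,interpolation=cv2.INTER_CUBIC))
c=load("a","side");print(proj(c,[[.2588,.5957,.187],[.2588,.5957,.217],[.2588+.0174,.5957+.04,.187],[.2588-.0174,.5957-.04,.187]]).round(1))
f=cv2.convertScaleAbs(c["frame"][60:130,70:140],alpha=2.5,beta=30);cv2.imwrite("pics/a_s.png",cv2.resize(f,None,fx=8,fy=8,interpolation=cv2.INTER_CUBIC))
```

```text
[[285.1 178.6]
 [305.8 181. ]
 [264.5 176.3]
 [286.4 169.2]]
[[116.4 118.7]
 [114.4 112. ]
 [117.1 113. ]
 [115.7 124.7]]
```

View pics/c_s.png

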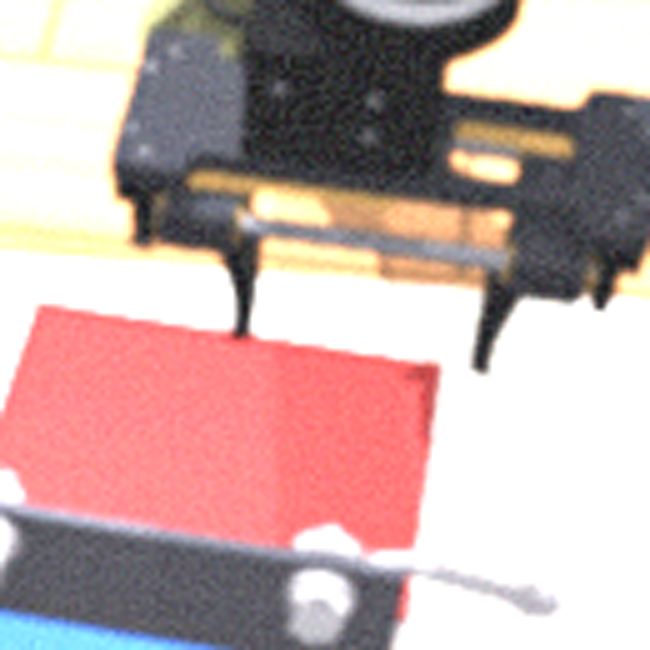

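View pics/a_s.png

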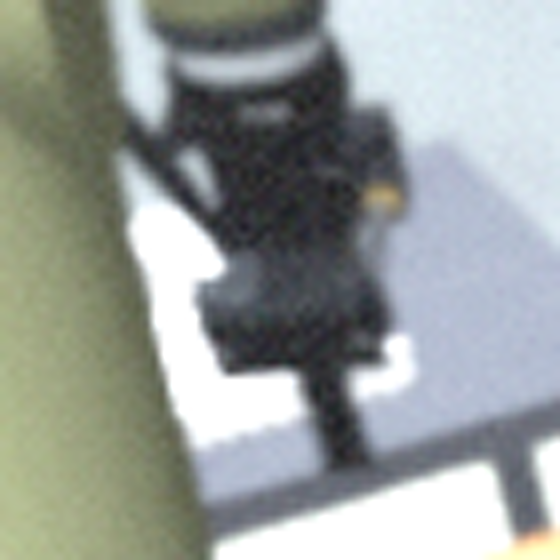

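The visible fingertips sit roughly 30 mm short of the reported TCP, while the gripper body is where the spec puts it. I'll close gently and check the width where the fingers stop.

Emit:
servo_tool(increments=[[[0,0,0,0,0,0,0],[0,0,0,0,0,0,-0.3],[0,0,0,0,0,0,-0.6],[0,0,0,0,0,0,-0.6],[0,0,0,0,0,0,-0.6]]], squeeze=10)

```text
time_s: 4.6
tool_pos: [0.6221, 0.0724, 0.1549]
tool_rot: [-168.3, 0.0, 176.6]
force: [1.2, 0.8, -0.4]
grip_width: 0.0243
```

Run:
```python
from plan import *
snap("f",("wrist",));o=env.get_obs();print(o["time_s"],o["tool_pos"],o["tool_rot"],o["force"],o["grip_width"])
cv2.imwrite("pics/f_big.png",cv2.convertScaleAbs(cv2.resize(load("f","wrist")["frame"][130:330,130:390],None,fx=3,fy=3,interpolation=cv2.INTER_CUBIC),alpha=1.8,beta=10))
```

```text
4.65 [0.62212279 0.07241518 0.15485282] [-1.68302997e+02  2.12034572e-02  1.76623539e+02] [0.8296976  0.81008216 0.41864096] 0.022243580311010203
```

View pics/f_big.png

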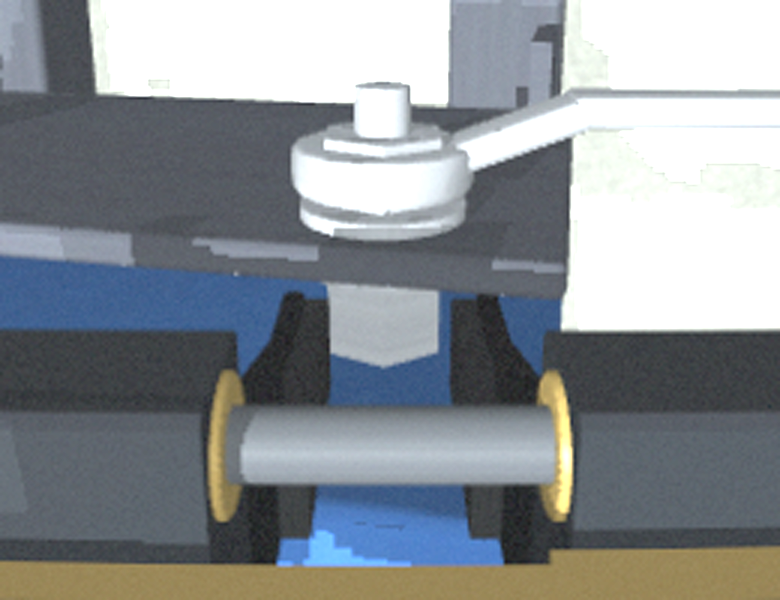

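Emit:
servo_tool(increments=[[[0,0,0,0,0,0,-0.6],[0,0,0,0,0,0,-0.6]]])

```text
time_s: 4.85
tool_pos: [0.6221, 0.0724, 0.1549]
tool_rot: [-168.3, 0.0, 176.6]
force: [0.4, 0.4, -0.0]
grip_width: 0.0181
```

The fingers passed 24 mm without resistance, so they're still above the head. The cameras were right: the real tips are about 31 mm behind the reported TCP. I'll reopen and go deeper.

Emit:
servo_tool(increments=[[[0,0,0,0,0,0,0.3],[0,0,0,0,0,0,0.3],[0,0,0,0,0,0,0.3],[0,0,0,0,0,0,0.3],[0,0,0.006,0,0,0,0.3],[0,0,0.012,0,0,0,0.3],[0,0,0.018,0,0,0,0.3],[0,0,0.02,0,0,0,0.3],[0,0,0.02,0,0,0,0.3]]])

```text
time_s: 5.75
tool_pos: [0.6215, 0.0681, 0.1346]
tool_rot: [-168.3, -0.0, 176.6]
force: [-0.0, 0.3, 0.7]
grip_width: 0.056
```

Run:
```python
from plan import *
snap("g",("wrist","scene"));o=env.get_obs();print(o["time_s"],o["tool_pos"],o["tool_rot"],o["force"],o["grip_width"])
cv2.imwrite("pics/g_big.png",cv2.convertScaleAbs(cv2.resize(load("g","wrist")["frame"][130:330,130:390],None,fx=3,fy=3,interpolation=cv2.INTER_CUBIC),alpha=1.8,beta=10))
f=cv2.convertScaleAbs(load("g","scene")["frame"][170:240,235:325],alpha=2.5,beta=20)
cv2.imwrite("pics/g_s.png",cv2.resize(f,None,fx=8,fy=8,interpolation=cv2.INTER_CUBIC))
```

```text
5.85 [0.62196699 0.06838043 0.13533757] [-1.68303935e+02  3.02458124e-02  1.76624619e+02] [-1.12783228  0.34438242  0.20952468] 0.05612240215172478
```

View pics/g_big.png

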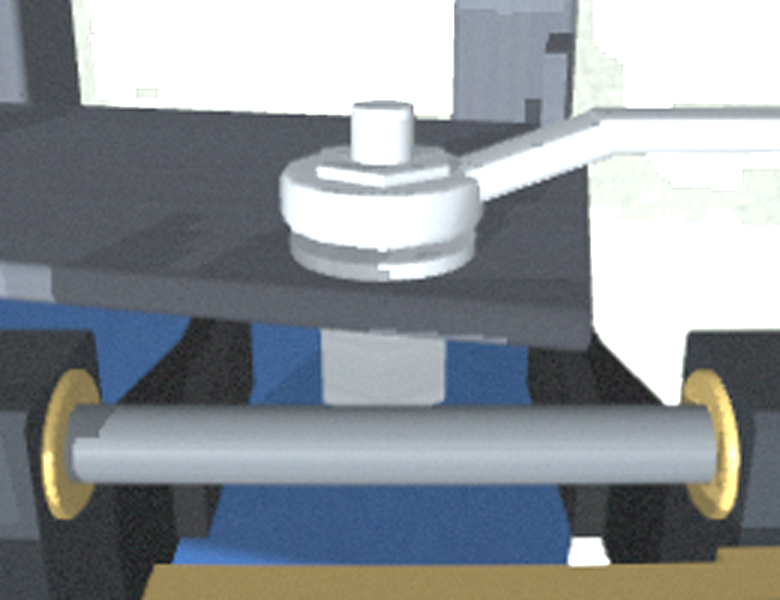

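View pics/g_s.png

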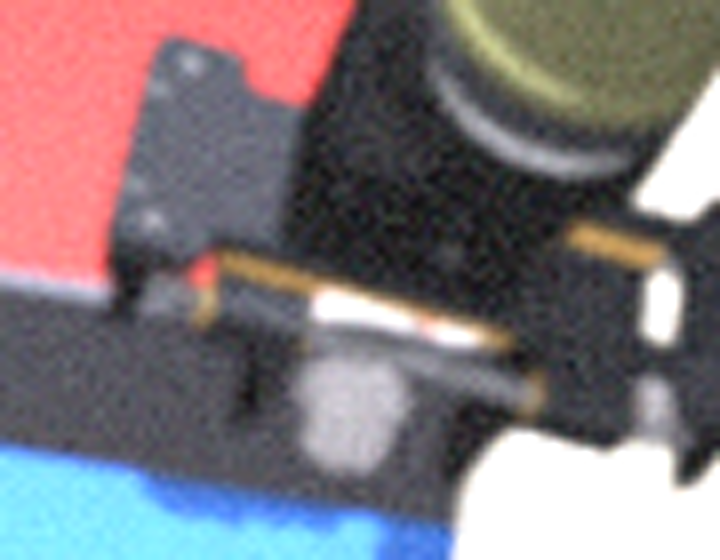

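Emit:
servo_tool(increments=[[[0,-0.0015,0.004,0,0,0,0.3],[0,-0.0015,0.008,0,0,0,0.3],[0,-0.0015,0.012,0,0,0,0.3],[0,-0.0015,0.012,0,0,0,0.3]]])

```text
time_s: 6.25
tool_pos: [0.6211, 0.0642, 0.123]
tool_rot: [-168.3, -0.1, 176.6]
force: [0.6, 0.6, -0.4]
grip_width: 0.0565
```

Run:
```python
from plan import *
snap("i",("wrist","side"));o=env.get_obs();print(o["time_s"],o["tool_pos"],o["tool_rot"],o["force"],o["grip_width"])
cv2.imwrite("pics/i_big.png",cv2.convertScaleAbs(cv2.resize(load("i","wrist")["frame"][130:330,130:390],None,fx=3,fy=3,interpolation=cv2.INTER_CUBIC),alpha=1.8,beta=10))
f=cv2.convertScaleAbs(load("i","side")["frame"][90:200,220:340],alpha=2,beta=20)
cv2.imwrite("pics/i_s.png",cv2.resize(f,None,fx=5.5,fy=5.5,interpolation=cv2.INTER_CUBIC))
```

```text
6.35 [0.62156992 0.06444136 0.12367018] [-1.68297720e+02  7.41124725e-03  1.76622415e+02] [-0.07148777 -0.4521792  -0.1368233 ] 0.05625006493223464
```

View pics/i_big.png

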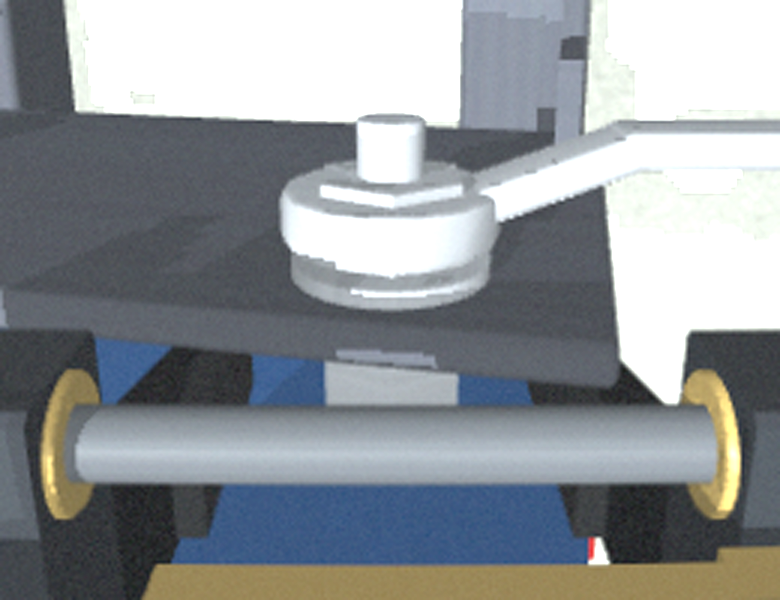

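View pics/i_s.png

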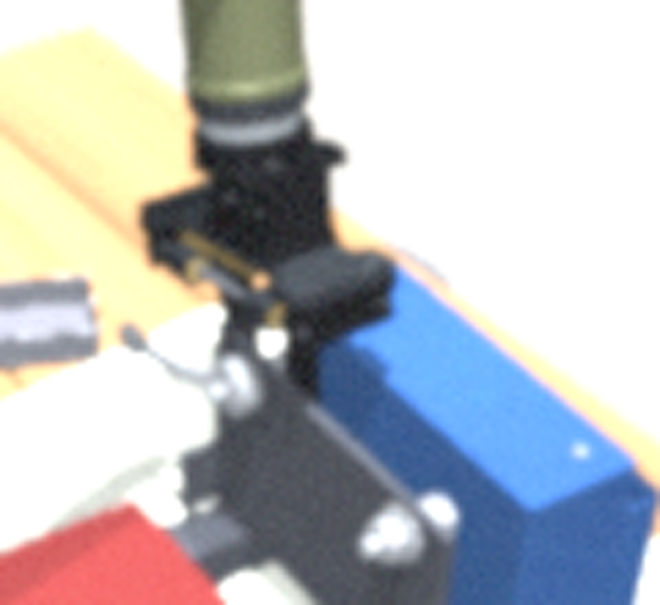

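Emit:
servo_tool(increments=[[[0,0,0,0,0,0,0],[0,0,0,0,0,0,-0.3],[0,0,0,0,0,0,-0.6],[0,0,0,0,0,0,-0.6],[0,0,0,0,0,0,-0.6],[0,0,0,0,0,0,-0.6],[0,0,0,0,0,0,-0.6],[0,0,0,0,0,0,-0.6]]], squeeze=15)

```text
time_s: 7.15
tool_pos: [0.6218, 0.0644, 0.124]
tool_rot: [-168.3, 0.0, 176.6]
force: [0.7, 0.0, 0.1]
grip_width: 0.0241
```

Run:
```python
from plan import *
snap("j",("wrist",));o=env.get_obs();print(o["time_s"],o["tool_pos"],o["tool_rot"],o["force"],o["wrist_torque"],o["grip_width"])
cv2.imwrite("pics/j_big.png",cv2.convertScaleAbs(cv2.resize(load("j","wrist")["frame"][130:330,130:390],None,fx=3,fy=3,interpolation=cv2.INTER_CUBIC),alpha=1.8,beta=10))
```

```text
7.2 [0.62187569 0.06437508 0.1239856 ] [-1.68301585e+02  4.90034177e-02  1.76621537e+02] [1.44285483 1.03773053 0.33131321] [ 0.15530911 -0.13462737  0.08516822] 0.0240225850945504
```

View pics/j_big.png

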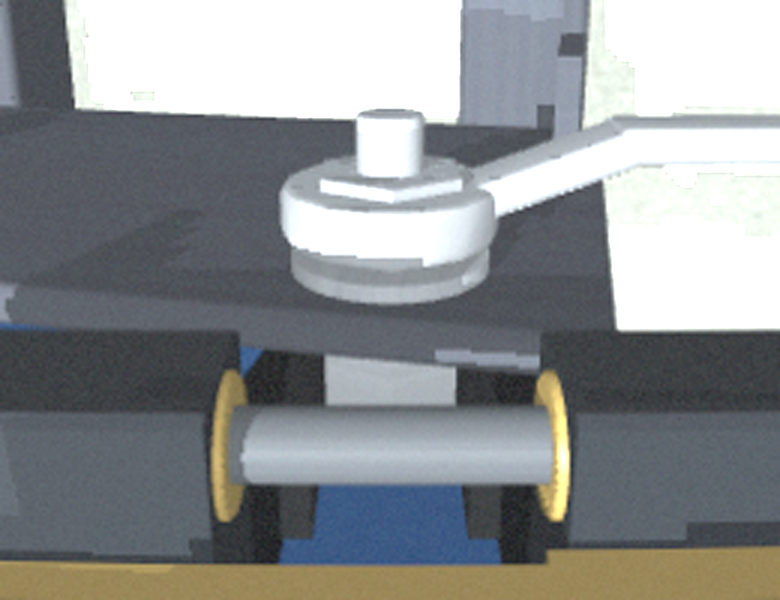

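Emit:
servo_tool(increments=[[[0,0,0,0,0,0,-1],[0,0,0,0,0,0,-1],[0,0,0,0,0,0,-1],[0,0,0,0,0,0,-1],[0,0,0,0,0,0,-1],[0,0,0,0,0,0,-1]]], squeeze=45)

```text
time_s: 7.8
tool_pos: [0.6219, 0.0645, 0.124]
tool_rot: [-168.3, 0.0, 176.6]
force: [1.9, -0.5, 0.9]
grip_width: 0.0239
```

Run:
```python
from plan import *
snap("k",("wrist","side"));o=env.get_obs();print(o["time_s"],o["tool_pos"],o["tool_rot"],o["force"],o["wrist_torque"],o["grip_width"])
```

```text
7.9 [0.62186441 0.06443275 0.12397405] [-1.68303528e+02  4.82123895e-02  1.76626269e+02] [ 1.46692311 -0.30147     0.1644367 ] [ 0.1892721  -0.34689202  0.07267477] 0.02330931291012695
```

Emit:
servo_tool(increments=[[[0,0,0,0,0,0,-1],[0,0,0,0,0,0,-1],[0,0,0,0,0,0,-1],[0,0,0,0,0,0,-1],[0,0,0,0,0,0,-1],[0,0,0,0,0,0,-1],[0,0,0,0,0,0,-1],[0,0,0,0,0,0,-1],[0,0,0,0,0,0,-1],[0,0,0,0,0,0,-1],[0,0,0,0,0,0,-1],[0,0,0,0,0,0,-1],[0,0,0,0,0,0,-1],[0,0,0,0,0,0,-1],[0,0,0,0,0,0,-1],[0,0,0,0,0,0,-1],[0,0,0,0,0,0,-1],[0,0,0,0,0,0,-1],[0,0,0,0,0,0,-1],[0,0,0,0,0,0,-1]]])

```text
time_s: 9.9
tool_pos: [0.6219, 0.0645, 0.124]
tool_rot: [-168.3, 0.0, 176.6]
force: [3.9, -0.7, 2.2]
grip_width: 0.0236
```

Run:
```python
from plan import *
snap("l",("wrist","side"));o=env.get_obs();print(o["time_s"],o["tool_pos"],o["tool_rot"],o["force"],o["wrist_torque"],o["grip_width"])
f=[load(t,"wrist")["frame"][100:200,240:440] for t in("j","k","l")]
print([np.abs(f[i].astype(int)-f[2]).mean().round(2) for i in (0,1)])
cv2.imwrite("pics/jkl.png",np.vstack([cv2.resize(x,None,fx=2,fy=2) for x in f]))
```

```text
10.0 [0.62180823 0.06443058 0.12389872] [-1.68303471e+02  3.91039703e-02  1.76622200e+02] [ 3.11238273 -0.88944642  2.0571137 ] [ 0.06043408 -0.77649426  0.1971728 ] 0.02362058006956421
[np.float64(1.13), np.float64(0.98)]
```

View pics/jkl.png

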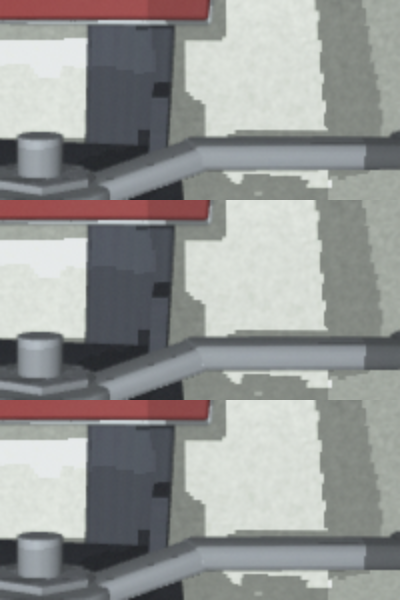

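Emit:
servo_tool(increments=[[[0,0,0,0,0,0,-1],[0,0,0,0,0,0,-1],[0,0,0,0,0,0,-1],[0,0,0,0,0,0,-1],[0,0,0,0,0,0,-1],[0,0,0,0,0,0,-1],[0,0,0,0,0,0,-1],[0,0,0,0,0,0,-1],[0,0,0,0,0,0,-1],[0,0,0,0,0,0,-1],[0,0,0,0,0,0,-1],[0,0,0,0,0,0,-1],[0,0,0,0,0,0,-1],[0,0,0,0,0,0,-1],[0,0,0,0,0,0,-1],[0,0,0,0,0,0,-1],[0,0,0,0,0,0,-1],[0,0,0,0,0,0,-1],[0,0,0,0,0,0,-1],[0,0,0,0,0,0,-1]]], squeeze=55)

```text
time_s: 12.0
tool_pos: [0.6218, 0.0644, 0.1239]
tool_rot: [-168.3, 0.0, 176.6]
force: [5.3, 0.5, 3.3]
grip_width: 0.0237
```

Run:
```python
from plan import *
snap("m",("wrist","side"));o=env.get_obs();print(o["time_s"],o["tool_pos"],o["tool_rot"],o["force"],o["wrist_torque"],o["grip_width"])
def sh(t,s,cam,box):
    x0,y0,x1,y1=box
    g=[cv2.cvtColor(load(q,cam)["frame"],cv2.COLOR_BGR2GRAY).astype(np.float32)[y0:y1,x0:x1] for q in(t,s)]
    w=np.eye(2,3,dtype=np.float32); cc,w=cv2.findTransformECC(g[0],g[1],w,cv2.MOTION_TRANSLATION,(3,200,1e-6));return w[:,2].round(2),round(cc,3)
for t,s in (("a","i"),("i","k"),("k","l"),("l","m"),("k","m")):
    try: print(t,s,"end side",sh(t,s,"side",(237,143,256,158)))
    except Exception as e: print(t,s,"fail")
for t,s in (("j","k"),("k","l"),("l","m")):
    for nm,bx in (("span arm",(340,160,420,190)),("bolt tip",(240,160,285,200)),("pad edge",(240,100,345,115))): print(t,s,nm,sh(t,s,"wrist",bx))
cv2.imwrite("pics/side_aikm.png",np.hstack([cv2.resize(load(t,"side")["frame"][135:170,232:272],None,fx=4.8,fy=8,interpolation=cv2.INTER_CUBIC) for t in "aikm"]))
cv2.imwrite("pics/m_w.png",load("m","wrist")["frame"])
```

```text
12.1 [0.62181815 0.0644227  0.12394207] [-1.68303936e+02  4.17348015e-02  1.76622059e+02] [ 5.30540881 -0.55497915  3.50365187] [-0.0500397  -1.02915518  0.21089639] 0.023591211571268332
a i end side (array([-0.99,  0.1 ], dtype=float32), 0.948)
i k end side (array([-0.08,  0.01], dtype=float32), 0.997)
k l end side (array([ 0.  , -0.01], dtype=float32), 1.0)
l m end side (array([-0.01, -0.01], dtype=float32), 1.0)
k m end side (array([-0.01, -0.01], dtype=float32), 1.0)
j k span arm (array([-0.04,  0.05], dtype=float32), 0.998)
j k bolt tip (array([-0.06,  0.02], dtype=float32), 1.0)
j k pad edge (array([-0.02, -0.01], dtype=float32), 0.999)
k l span arm (array([-0.04,  0.03], dtype=float32), 0.999)
k l bolt tip (array([-0.02,  0.01], dtype=float32), 1.0)
k l pad edge (array([ 0.08, -0.01], dtype=float32), 0.998)
l m span arm (array([-0.,  0.], dtype=float32), 0.999)
l m bolt tip (array([-0.01,  0.  ], dtype=float32), 1.0)
l m pad edge (array([ 0.06, -0.  ], dtype=float32), 0.997)
```

View pics/side_aikm.png

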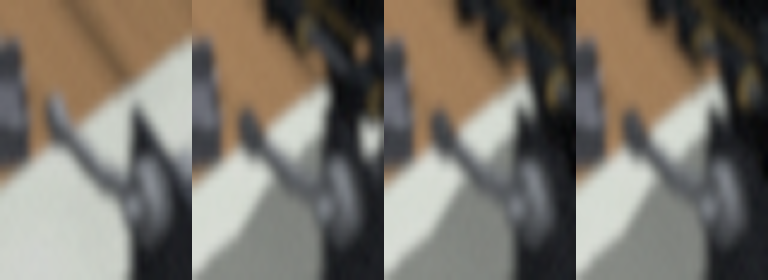

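View pics/m_w.png

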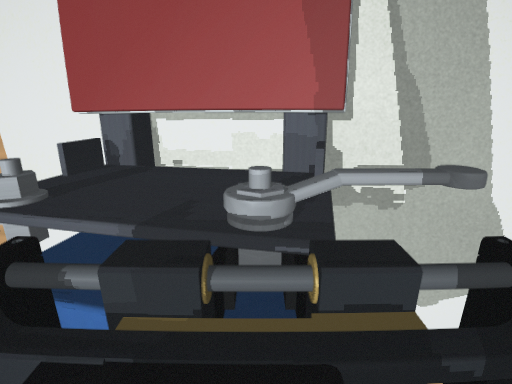

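Run:
```python
from h import *
o=env.get_obs();print(o["time_s"],o["force"],o["grip_width"]);print(env.sign_off())
```

```text
12.1 [ 5.30540881 -0.55497915  3.50365187] 0.023591211571268332
the job is handed in; nothing more can be done
None
```

The gripper is holding the head of the left bolt, the one with the spanner, across two of its flats. I handed the job in at 12.1 s with it still gripped. I came down behind the bracket with the tool tilted about 12° to match the bolt's angle, then closed with the squeeze raised in steps to 55 N.

**Last checks:**
- **Grip:** the fingers stopped at 23.6–24.1 mm, against 24 mm across flats.
- **Bolt still:** the spanner's end moved less than 0.02 px in the side view from 7.9 to 12.1 s. At the old creep rate I'd have expected about 2 px.
- **Spanner's end:** from the start until just before gripping it sank about 1 cm or less, well within 5 cm, and it barely moved after that.
- **Surroundings:** no contact with the other bolt, and I saw nothing shifted in the pictures I took, though I made no separate check of the loose items at the end.

**What disagreed:**
- **Fingertip position:** in the pictures the real fingertips were about 30 mm short of the reported TCP. My first close, done gently, went past 24 mm with no resistance, so it was above the head. I reopened, went about 32 mm deeper and gripped properly.
- **Press height:** my first fit of the press came out about 6 mm too low. I took this to be rounded edges and used the 170 mm bolt height, which the two wrist views confirmed.
- **Wrist force:** it rose slowly while holding, to about 6 N. I did not find the cause, but it is far below the 120 N limit.

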